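# Unlock the die box and bed two L-plates

### The job

Turn the key on top of the low die box its full quarter turn to release the cam latch, swing the access panel up and well over past upright so that it stays back, and then pack the two steel L-plates into the shallow rectangular tray inside, side by side, both lying flat on the tray floor, and let go. Leave the panel open and the spray can, brass coupling, oil filter and blue bin where they stand.

Things in the scene. Friction and masses are not known exactly. Their poses are not given: they have to be found in the camera images.
- die_box: Fixed low blue box under the panel, 158 mm (x) by 198 mm (y), walls 6 mm; origin on the table under its centre, axes as the tray's. Inside 146 by 186 mm, floor 12 mm and rim 67 mm above the table. A small keeper, 60 mm long in y, reaches 12 mm inwards from the front wall just below the rim.
- tray (a point): Centre of the tray floor inside the die box, 12 mm above the table. x points from the box's front (latched, free edge of the panel, towards the robot) to its hinge side, y left along the hinge, z up. Four bars, 8 mm high and 6 mm wide, frame the tray; its inside is 90 mm (x) by 130 mm (y), centred in the box.
- panel (a joint): Hinge of the access panel: 0 shut, grows as it swings up and over away from the robot, end stop at 2.3 rad; 1.57 is upright. Friction holds it at any angle; about 4 N at the lip moves it. The latch blocks it while the key is in the locked position.
- panel_hinge (a point): Middle of the panel's hinge line, which runs along the tray's y, 67 mm above the table and 79 mm along x from the tray centre. This frame turns with the panel; shut, its axes are the tray's. The dark panel is 8 mm thick, 183 mm from hinge to free edge and 205 mm wide; shut, its underside is at this height.
- panel_lip (a point): Middle of the lower front edge of the panel, at its free edge, 183 mm from the hinge. When shut the panel juts out 25 mm beyond the front wall of the box as a lip with free room below it, so it can be lifted from underneath with a fingertip.
- panel_key (a joint): Turn of the key: 0 locked (wing lies along the tray's y), grows anticlockwise seen from above, end stop at 1.571 rad (wing along the tray's x, fully unlatched). It stays where it is left; about 2 N at the wing's end turns it. The latch lets go at about 1.1 rad.
- key_wing (a point): Centre of the key's steel wing, on the key's axis, 125 mm from the hinge line on the panel's middle line. The key stays in the latch. The wing is an upright bar 62 mm long (this frame's y), 9 mm thick (x), 24 mm high; this point is half-way up, 25 mm above the panel's top face. Below it a round stem (16 mm) and a collar 34 mm wide, 3 mm high.
- plate_a_tab (a point): Centre of the upright grip tab of one of two identical L-shaped steel plates (0.13 kg), 34 mm above its underside. Plate 10 mm thick, shaped as three 39 mm squares: a corner square centred under this point, one next to it in +x and one in +y; legs 78 mm long. Tab 30 mm long (x), 10 mm thick (y), top 46 mm above the underside. Starts flat on the table, at any yaw.
- plate_b_tab (a point): The same point on the other L-plate, which is identical; either plate may go at either end of the tray. Two plates turned half a turn from one another interlock to a 78 by 117 mm rectangle.
- spray_can_mid (a point): Middle of a white spray can standing in front of the die box near one end of the lip (leave alone): diameter 42 mm, 120 mm tall, this point 60 mm up.
- coupling_mid (a point): Middle of a brass hose coupling standing in front of the die box near the other end of the lip (leave alone): diameter 36 mm, 40 mm tall, this point 20 mm up.
- oil_filter_mid (a point): Middle of a white oil filter standing behind and beside the die box (leave alone): diameter 72 mm, 127 mm tall, this point 63.5 mm up.
- parts_bin_mid (a point): Middle of a blue open parts bin standing behind and beside the die box on the other side (leave alone): 140 (x) by 90 (y) by 75 mm high, this point 37.5 mm up.
Not all that is in view belongs to the job. What is shaped like the part that bears plate_a_tab but green or orange is not meant. What is shaped like the part that bears plate_b_tab but green is not meant.

How it is judged (in metres and radians):
On the way, in this order (a step that is already met when the one before it is completed fails the run):
1. the key is turned its quarter turn while the panel is still shut (value of joint panel_key above 1.35 rad and value of joint panel below 0.08 rad), for 0.1 s.
2. the panel is swung over past upright (beyond 1.8 rad) (value of joint panel above 1.8 rad), for 0.2 s.
At the end, for the whole second after the job is handed in: The panel stands open beyond 1.75 rad with the key still turned (over 1.2 rad); both L-plates lie on the tray floor (tab points 34 mm above it, within 3 mm; tilt under 0.045 rad) with their tabs within 30 mm (x) and 50 mm (y) of the tray centre, at rest and released (value of joint panel_key above 1.2 rad and value of joint panel above 1.75 rad and x of plate_a_tab in the frame of tray between -0.03 and 0.03 m and y of plate_a_tab in the frame of tray between -0.05 and 0.05 m and z of plate_a_tab in the frame of tray between 0.03 and 0.037 m and angle between each of plate_a_tab, plate_b_tab's own z axis and vertical below 0.045 rad and linear speed of each of plate_a, plate_b below 0.01 m/s and x of plate_b_tab in the frame of tray between -0.03 and 0.03 m and y of plate_b_tab in the frame of tray between -0.05 and 0.05 m and z of plate_b_tab in the frame of tray between 0.03 and 0.037 m); the robot touches nothing.
It fails at once if the spray can is shifted by more than 25 mm or tipped (distance of spray_can_mid from where it was at the start of the episode above 0.025 m or angle between spray_can_mid's own z axis and vertical above 0.4 rad).
It fails at once if the brass coupling is shifted by more than 25 mm or tipped (distance of coupling_mid from where it was at the start of the episode above 0.025 m or angle between coupling_mid's own z axis and vertical above 0.4 rad).
It fails at once if the oil filter is shifted by more than 25 mm or tipped (distance of oil_filter_mid from where it was at the start of the episode above 0.025 m or angle between oil_filter_mid's own z axis and vertical above 0.4 rad).
It fails at once if the blue bin is shifted by more than 25 mm or tipped (distance of parts_bin_mid from where it was at the start of the episode above 0.025 m or angle between parts_bin_mid's own z axis and vertical above 0.4 rad).
It also fails if it takes over 72 s, if anything falls off the work surface, if the arm or the gripper's body presses on something with over 40 N, if the wrist force passes 120 N, or if a joint passes its speed limit or range.

### The arm

A 6-joint arm with a two-finger parallel gripper is mounted at the origin on the work surface. World frame = base frame: x ahead of the robot, y to its left, z up, the work surface at z = 0. Lengths are in m, angles in degrees, forces in N, time in s.
With the tool pointing down it reaches from about 0.35 to 0.875 m from the base axis. Payload 4.2 kg.
Tool frame: the origin (TCP) lies on the centre line of the jaws, within the pads' length; the fingertips stand tip_reach ahead of it and the grasp point (between the pads) is the TCP (tip_reach is the distance from the TCP to the fingertips, in m); z points along the fingers, y is the line along which they close (so a half turn about z gives the same grasp; the last joint's range is limited). The gripper opens to 87 mm and grips with 3 to 60 N. Pads are 19 mm wide; open, the fingers measure 117 mm over their backs; the gripper's body (75 mm by 190 mm) begins 51 mm behind the grasp point.
Start: joints at [87.812, 22.042, 0.453, 0, -68.411, -14.817], TCP at [0.183, 0.598, 0.242] pointing down, gripper open.
Joint ranges: [-179.83, 179.83], [-69.29, 118.12], [-61.27, 80.66], [-181.25, 117.63], [-171.15, -9.14], [-177.46, 177.46]. Speed limits (degrees/s): [159.86, 159.86, 180, 180, 180, 180].

### API

Orientations are given as a 3x3 rotation matrix whose columns are the frame's x, y, z axes.
In Python, from station import sense, capture, finish_job, tip_reach gives the robot as it stands.
- The arm moves only by the tool arm_command, never from a script. Its argument "deltas" is a list of rows, each a list of 7 numbers: the turn, a rotation vector about the tool's x, y, z in rad, then the shift along the tool's x, y, z in cm, then the closure, from -1 (fully open) to 1 (shut), so that 0 is half open. In form: [[rx, ry, rz, dx, dy, dz, hand], ...]. A call has 1 to 8 rows; each row is the pose to reach, as a shift and turn from the pose commanded when the call began, along the tool's axes at that moment; what a row does not reach only later rows make up. A row lasts 1/12 s, in which the tool goes at most 41.7 mm and 7.16 degrees, less where a joint would pass 70% of its speed; a pose out of reach is approached as far as the arm can. A call with a gripper value outside its range is refused whole. The fingers move at their own pace and stop on an object; the grip force is fixed at half the most. Time passes only in rows, so rows that repeat a pose let the fingers close. It gives the time, the measured TCP pose, the force, the opening and the grip force at its end, in the units of the state.
- sense(): the state, without advancing time (a new reading comes with each control period).
- capture(name): name is "scene" or "top" or "wrist"; returns a dict with "pixels" (420x560x3 uint8, blue, green, red), "fovy" (degrees; the focal length in pixels is half the picture's height over the tangent of half this angle, whatever the lens; pixels are square), "cx", "cy" (the principal point, pixels), "k1" (the pictures are not rectified: a ray, as slopes to the right and down, at radius r is drawn at 1 + k1 r^2 times it, then the intrinsics apply), "rvec" (rotation vector, rad) and "tvec" (3), from world to camera coordinates, as OpenCV has them. Camera axes: x right, y down, z forward; pixel columns grow to the right and rows downward; lengths in m; the calibration is good to about 2 mm. A picture is of the moment at which its call begins. There is no depth.
- finish_job(): hands the job in; it is judged then, once.
The state is a dict: "time_s": time; "joints": joint angles; "joint_velocities": joint speeds; "effort": joint torques, N m; "tcp_pos": TCP position; "ee_rot": TCP orientation; "wrist_force": force on the tool from outside, world axes, zero at the start; "moment": the same for the moment, N m; "gripper_width": opening from 0.0 (shut) to 1.0 (fully open); "gripper_force": force on a finger pad.
Only numpy, scipy, OpenCV 4.12 (cv2) and the standard library are available. Lean on these libraries where they do the work, as an engineer would, in place of code of your own. Each camera call takes 0.05 s, during which the arm holds its last target. There are 200 camera calls.

## Working session

There is one attempt and no reset: what is moved stays moved. The work goes in short steps, Python scripts to look and compute and a tool call to move; the robot and the scene stay as the last step left them, time stands still between calls to the robot, and variables do not carry over. Pictures are saved under pics/ and viewed, at most 10 in all, crops included, and the job is handed in when it is done.

Besides the shell and the picture viewer there is one more tool, called after "Request:" as name([rows], argument=value, ...), one row to a line, values as JSON. arm_command: Moves the arm, as the interface text tells. Its arguments: {"type":"object","properties":{"deltas":{"type":"array"}},"required":["deltas"]}

```bash
mkdir -p pics; cat > h.py <<'E'
import numpy as np, cv2
from station import sense, capture, finish_job, tip_reach
def K(c):
    f=210/np.tan(np.radians(c['fovy'])/2); return f
def ray(c,uv):
    f=K(c); Km=np.array([[f,0,c['cx']],[0,f,c['cy']],[0,0,1.]])
    p=cv2.undistortPoints(np.array(uv,float).reshape(-1,1,2),Km,np.array([c['k1'],0,0,0.]))[:,0]
    R=cv2.Rodrigues(np.array(c['rvec'],float))[0]; t=np.array(c['tvec'],float).ravel()
    return -R.T@t, np.c_[p,np.ones(len(p))]@R
def onz(c,uv,z):
    o,d=ray(c,uv); return o+d*((z-o[2])/d[:,2])[:,None]
def proj(c,P):
    f=K(c); Km=np.array([[f,0,c['cx']],[0,f,c['cy']],[0,0,1.]])
    return cv2.projectPoints(np.array(P,float).reshape(-1,1,3),np.array(c['rvec'],float),np.array(c['tvec'],float),Km,np.array([c['k1'],0,0,0.]))[0][:,0]
E
python3 - <<'E'
from h import *
s=sense();print(s, tip_reach if not callable(tip_reach) else tip_reach())
ims=[]
for n in ("scene","top"):
    c=capture(n);np.save(f'{n}.npy',c,allow_pickle=True)
    print(n,c['fovy'],c['k1'],ray(c,[[280,210]]))
    cv2.imwrite(f'pics/{n}.png',cv2.resize(c['pixels'],(800,600)))
E
```

```text
{'time_s': 0.0, 'joints': array([ 8.78099694e+01,  2.20894204e+01,  3.79948552e-01, -2.87165957e-02,
       -6.84112886e+01, -1.48161915e+01]), 'joint_velocities': array([ 0.01535419, -0.0988804 , -0.11364396,  0.04849749, -0.0372013 ,
       -0.11630486]), 'effort': array([-1.11152145e-03, -3.90666461e+01,  1.87408143e+01,  4.21985105e+00,
        1.10103789e-02, -1.91321715e-04]), 'tcp_pos': array([0.18261835, 0.59713688, 0.24047555]), 'ee_rot': array([[ 9.56218928e-01, -2.92651778e-01, -5.46239643e-04],
       [-2.92652275e-01, -9.56216652e-01, -2.08827356e-03],
       [ 8.88135274e-05,  2.15670498e-03, -9.99997670e-01]]), 'wrist_force': array([ 0.24103942, -1.08725702, -1.07176854]), 'moment': array([-0.00961185,  0.01835294,  0.04330816]), 'gripper_force': 0.0, 'gripper_width': 1.0023637930524711} 0.019
scene 44.50693264411517 -0.12309359946928299 (array([1.66984187, 0.17213746, 0.89745114]), array([[-0.80978699, -0.15448669, -0.56617188]]))
top 49.215808043045556 0.04938627789937784 (array([ 0.45640299, -0.02587595,  1.25977992]), array([[ 0.06030448,  0.01576021, -0.9980711 ]]))
```

View pics/scene.png

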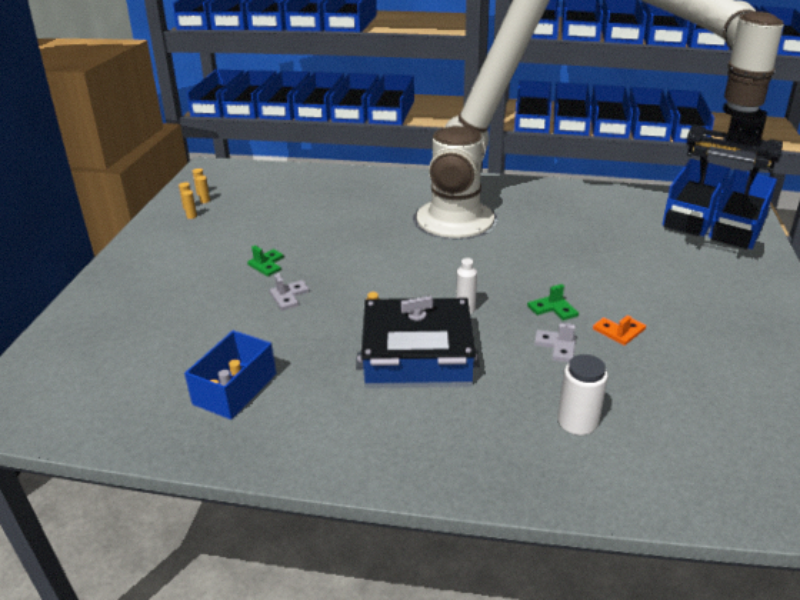

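View pics/top.png

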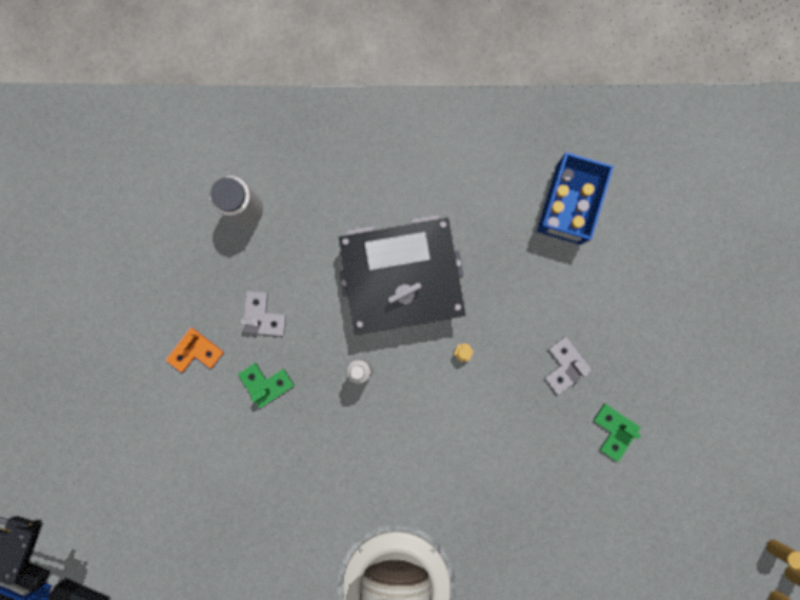

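The steel (grey) L-plates in the top view are at (262,315), on the left, and (567,366), on the right. The lookalikes are orange at (195,350) and green at (266,385) and (617,432), and they are excluded by colour. The spray can is at (358,372), the coupling at (463,353) and the key at (405,293).

```bash
python3 - <<'E'
from h import *
c=np.load('top.npy',allow_pickle=True).item();im=c['pixels']
s=0.7
def crop(x,y,w=64,h=50): 
    x=int(x*s);y=int(y*s);return im[y-h//2:y+h//2,x-w//2:x+w//2],(x-w//2,y-h//2)
tiles=[]
for (x,y) in [(262,315),(567,366)]:
    t,o=crop(x,y); hsv=cv2.cvtColor(t,cv2.COLOR_BGR2HSV)
    m=((hsv[...,2]>125)&(hsv[...,1]<60)).astype(np.uint8)
    n,l,st,ce=cv2.connectedComponentsWithStats(m); k=1+np.argmax(st[1:,4]); mm=(l==k).astype(np.uint8)
    cs,hi=cv2.findContours(mm,cv2.RETR_CCOMP,cv2.CHAIN_APPROX_NONE)
    H=[]
    for q,hh in zip(cs,hi[0]):
        print('cont',hh[3],cv2.contourArea(q),q.reshape(-1,2).mean(0)+o)
        if hh[3]>=0 : 
            # weighted dark centroid
            a=q.reshape(-1,2).mean(0).round().astype(int); g=cv2.cvtColor(t,cv2.COLOR_BGR2GRAY).astype(float)
            ys,xs=np.mgrid[a[1]-4:a[1]+5,a[0]-4:a[0]+5]; w=np.clip(120-g[ys,xs],0,None)
            H.append(np.array([(w*xs).sum(),(w*ys).sum()])/w.sum()+o)
    H=np.array(H);P=onz(c,H,0.01);print('holes',H,P[:,:2],[np.linalg.norm(P[i]-P[j])*1e3 for i in range(len(P)) for j in range(i)])
    tiles.append(cv2.resize(t,None,fx=6,fy=6,interpolation=cv2.INTER_CUBIC))
t,o=crop(400,275,100,100)
hsv=cv2.cvtColor(t,cv2.COLOR_BGR2HSV)
m=(hsv[...,2]<75).astype(np.uint8);m=cv2.morphologyEx(m,cv2.MORPH_OPEN,np.ones((5,5)))
q=max(cv2.findContours(m,cv2.RETR_EXTERNAL,cv2.CHAIN_APPROX_NONE)[0],key=cv2.contourArea)
B=cv2.boxPoints(cv2.minAreaRect(cv2.convexHull(q)))+np.array(o);P=onz(c,B+0,0.075);print('panel',B,P,np.linalg.norm(P-np.roll(P,1,0),axis=1),P.mean(0))
tiles.append(cv2.resize(t,(300,300),interpolation=cv2.INTER_CUBIC))
m[:]=0
big=np.zeros((600,800,3),np.uint8);big[:300,:384]=tiles[0];big[:300,400:784]=tiles[1];big[300:,:300]=tiles[2]
t,o=crop(405,295,40,30);big[300:600,350:750]=cv2.resize(t,(400,300),interpolation=cv2.INTER_CUBIC);print('key crop origin',o)
cv2.imwrite('pics/crop.png',big)
E
```

```text
cont -1 3080.5 [182.92760181 219.15837104]
cont 0 4.0 [199.  231.5]
cont 0 24.0 [191.4375 226.5   ]
cont 0 168.0 [181.9125 232.4875]
cont 0 4.0 [186.  214.5]
cont 0 4.0 [187.  209.5]
cont 0 23.0 [178.57142857 211.        ]
cont 0 4.0 [187.  206.5]
holes [[196.18518519 235.        ]
 [191.30440967 226.47652916]
 [180.15550756 232.92008639]
 [186.         215.        ]
 [         nan          nan]
 [178.66367713 211.09865471]
 [         nan          nan]] [[0.46257697 0.22209122]
 [0.48575179 0.23579829]
 [0.46804392 0.26590789]
 [0.51705357 0.25081979]
 [       nan        nan]
 [0.52764526 0.27106059]
 [       nan        nan]] [np.float64(26.9250031419367), np.float64(44.15640518206999), np.float64(34.93073603076819), np.float64(61.58758334598517), np.float64(34.719549093951045), np.float64(51.27958584073813), np.float64(nan), np.float64(nan), np.float64(nan), np.float64(nan), np.float64(81.43636325943785), np.float64(54.75849620266879), np.float64(59.82365122713054), np.float64(22.84455957673651), np.float64(nan), np.float64(nan), np.float64(nan), np.float64(nan), np.float64(nan), np
[... 849 characters left out ...]
float64(74.59613592870653), np.float64(50.44499744266907), np.float64(44.48081312428196), np.float64(43.40511285979463), np.float64(57.70163337475338), np.float64(55.96772039139634), np.float64(48.628588868752715), np.float64(23.788168701803507)]
panel [[274.08521652 226.57757568]
 [310.21987915 177.93476868]
 [335.2040863  196.49447632]
 [299.06942749 245.13728333]] [[ 0.4850022   0.00788583  0.075     ]
 [ 0.61168507 -0.08512951  0.075     ]
 [ 0.56360608 -0.14971601  0.075     ]
 [ 0.43756186 -0.05677089  0.075     ]] [0.080194   0.15716361 0.08051711 0.1566076 ] [ 0.5244638  -0.07093265  0.075     ]
key crop origin (263, 191)<stdin>:19: RuntimeWarning: invalid value encountered in divide
```

View pics/crop.png

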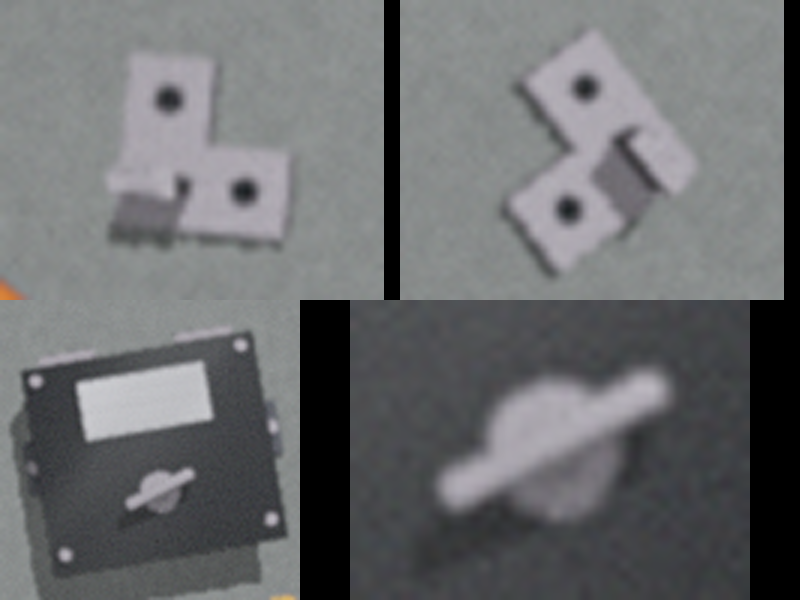

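The steel pair is confirmed in the crop. The left plate's holes are at px (191.3,226.5) and (178.7,211.1), 54.8 mm apart. The right plate's are at (391.7,265.5) and (394.4,245.2), 55.0 mm apart. Both match the expected 55.2 mm. The key wing ends are at about px (273.5,210) and (293.5,200). I'll start moving towards the box.

Request:
arm_command([
  [0,0,0,2.8,2.8,0,-1],
  [0,0,0,5.6,5.6,0,-1],
  [0,0,0,8.4,8.4,0,-1],
  [0,0,0,11.2,11.2,0,-1],
  [0,0,0,14,14,0,-1],
  [0,0,0,16.8,16.8,0,-1],
  [0,0,0,19.6,19.6,0,-1],
  [0,0,0,22.4,22.4,0,-1],
])

```text
time_s: 0.77
tcp_pos: [0.3317, 0.3159, 0.2414]
ee_rot: [[0.956, -0.292, -0.0], [-0.292, -0.956, -0.0], [-0.0, 0.0, -1.0]]
wrist_force: [0.7, 0.6, 0.2]
gripper_width: 0.997
gripper_force: 0.0
```

```bash
python3 - <<'E'
from h import *
c=np.load('top.npy',allow_pickle=True).item();im=c['pixels'];g=cv2.cvtColor(im,cv2.COLOR_BGR2GRAY).astype(float)
S=np.array([(36,82),(241,45),(271,219),(66,254)])/3+[230,142]
H=[]
for a in S:
    x,y=a.round().astype(int);ys,xs=np.mgrid[y-4:y+5,x-4:x+5];p=g[ys,xs];w=np.clip(p-np.median(p)-25,0,None);H.append([(w*xs).sum()/w.sum(),(w*ys).sum()/w.sum()])
P=onz(c,H,0.076)[:,:2];print(np.array(H),P,np.linalg.norm(P-np.roll(P,1,0),axis=1))
C=P.mean(0);xd=(P[0]+P[1]-P[2]-P[3]);yd=P[0]+P[3]-P[1]-P[2]
yx=np.arctan2(xd[1],xd[0]);yy=np.arctan2(-yd[0],yd[1]);print('centre',C,'yaw',np.degrees([yx,yy]))
R=np.array([[np.cos(yx),-np.sin(yx)],[np.sin(yx),np.cos(yx)]])
print('hinge',C+R@[.0915,0],'tray',C+R@[.0125,0],'key',C+R@[-.0335,0],'lip',C+R@[-.0915,0])
E4=np.array([(22,71),(251,31),(287,238),(56,277)])/3+[230,142]
Q=onz(c,E4,0.075)[:,:2];print('corners',Q,Q.mean(0),np.linalg.norm(Q-np.roll(Q,1,0),axis=1))
print('wing',onz(c,[[273.5,210],[293.5,200]],0.112)[:,:2])
print('can top',onz(c,np.array([[358,372]])*.7,.12),'coupl',onz(c,np.array([[463,353]])*.7,.04))
# scene check of key location
s=np.load('scene.npy',allow_pickle=True).item()
k=C+R@[-.0335,0];print('scene proj key',proj(s,[[*k,.112]])/.7)
E
```

```text
[[241.44093567 168.55087719]
 [309.74169184 156.47280967]
 [320.08349705 214.56286837]
 [251.36220472 226.51631046]] [[ 0.63551129  0.0937427 ]
 [ 0.66758969 -0.08370195]
 [ 0.51659651 -0.11068008]
 [ 0.48483994  0.0665914 ]] [0.15309817 0.1803209  0.15338435 0.18009347]
centre [ 0.57613436 -0.00851198] yaw [10.17266131 10.20179576]
hinge [0.66619598 0.0076483 ] tray [ 0.58843786 -0.00630429] key [ 0.54316098 -0.01442859] lip [ 0.48607274 -0.02467227]
corners [[ 0.64318154  0.10462506]
 [ 0.67862253 -0.09391386]
 [ 0.49922987 -0.12512734]
 [ 0.46463948  0.07345528]] [ 0.57141835 -0.01024022] [0.18124244 0.20167738 0.18208791 0.2015727 ]
wing [[ 0.52567969  0.00855679]
 [ 0.55104594 -0.04149765]]
can top [[0.39989487 0.0642621  0.12      ]] coupl [[ 0.43224893 -0.12388565  0.04      ]]
scene proj key [[414.75471476 300.28199507]]
```

Request:
arm_command([
  [0,0,0.1,2.95,2.57,0,-1],
  [0,0,0.2,5.9,5.14,0,-1],
  [0,0,0.3,8.85,7.71,0,-1],
  [0,0,0.4,11.8,10.28,0,-1],
  [0,0,0.5,14.75,12.85,0,-1],
  [0,0,0.6,17.7,15.42,0,-1],
  [0,0,0.7,20.65,17.99,0,-1],
  [0,0,0.805,23.6,20.56,0,-1],
])

```text
time_s: 1.43
tcp_pos: [0.4974, 0.0504, 0.2414]
ee_rot: [[0.447, -0.894, -0.0], [-0.894, -0.447, 0.0], [-0.0, 0.0, -1.0]]
wrist_force: [1.2, 1.8, 0.0]
gripper_width: 1.004
gripper_force: 0.0
```

Request:
arm_command([
  [0,0,0,3.9,-0.35,0,-1],
  [0,0,0,7.85,-0.7,0,-1],
  [0,0,0,7.85,-0.7,0,-1],
])

```text
time_s: 1.68
tcp_pos: [0.541, -0.0193, 0.2406]
ee_rot: [[0.446, -0.895, -0.001], [-0.895, -0.446, -0.002], [0.001, 0.001, -1.0]]
wrist_force: [0.4, -0.1, -0.1]
gripper_width: 0.998
gripper_force: 0.0
```

```bash
python3 - <<'E'
from h import *
s=sense();print(s['tcp_pos'],s['joints'])
c=capture('wrist');np.save('w1.npy',c,allow_pickle=True)
im=c['pixels'].copy()
for p in proj(c,[[.5385,-.016,.112],[.5257,.0086,.112],[.551,-.0415,.112],[.6432,.1046,.075],[.6786,-.0939,.075],[.4992,-.1251,.075],[.4646,.0735,.075]]): 
    print(p); cv2.circle(im,tuple(int(v) for v in np.clip(p,-999,999)),3,(0,0,255),1)
cv2.imwrite('pics/w1.png',im)
E
```

```text
[ 0.54101499 -0.01934155  0.24055934] [ 15.16339088  13.96295659 -11.44836794   0.0844716  -64.64445382
  11.31031182]
[275.64996569 208.93205802]
[276.19268333 239.6147668 ]
[275.90267981 175.58247835]
[125.79367208 256.52123065]
[164.06160089  40.38727288]
[372.57681416 107.35260882]
[300.7162967  301.64090891]
```

View pics/w1.png

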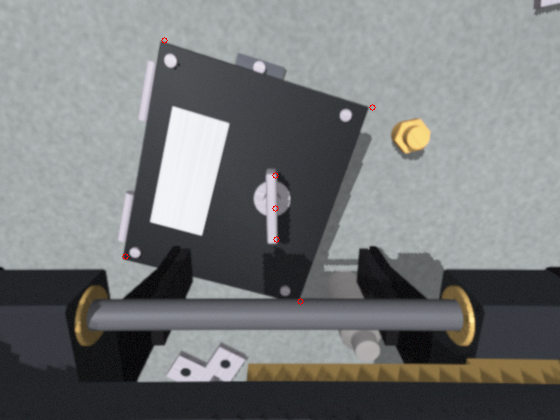

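Request:
arm_command([
  [0,0,0,0.15,-0.2,3.5,-1],
  [0,0,0,0.15,-0.2,7,-1],
  [0,0,0,0.15,-0.2,10.5,-1],
  [0,0,0,0.15,-0.2,13.4,0],
  [0,0,0,0.15,-0.2,13.4,1],
  [0,0,0,0.15,-0.2,13.4,1],
  [0,0,0,0.15,-0.2,13.4,1],
  [0,0,0,0.15,-0.2,13.4,1],
])

```text
time_s: 2.4
tcp_pos: [0.5427, -0.0143, 0.11]
ee_rot: [[0.453, -0.892, 0.005], [-0.892, -0.453, 0.001], [0.001, -0.004, -1.0]]
wrist_force: [0.2, 0.1, 1.1]
gripper_width: 0.705
gripper_force: 0.0
```

Request:
arm_command([
  [0,0,0,0,0,0,1],
  [0,0,0,0,0,0,1],
  [0,0,0,0,0,0,1],
  [0,0,0,0,0,0,1],
  [0,0,0,0,0,0,1],
  [0,0,0,0,0,0,1],
  [0,0,0,0,0,0,1],
  [0,0,0,0,0,0,1],
])

```text
time_s: 3.07
tcp_pos: [0.5407, -0.0152, 0.1076]
ee_rot: [[0.452, -0.892, -0.002], [-0.892, -0.452, -0.001], [-0.0, 0.002, -1.0]]
wrist_force: [-12.2, -5.5, 22.3]
gripper_width: 0.121
gripper_force: 73.7
```

Request:
arm_command([
  [0,0,-0.11,0,0.1,-0.1,1],
  [0,0,-0.22,0,0.1,-0.1,1],
  [0,0,-0.33,0,0.1,-0.1,1],
  [0,0,-0.44,0,0.1,-0.1,1],
  [0,0,-0.55,0,0.1,-0.1,1],
  [0,0,-0.66,0,0.1,-0.1,1],
  [0,0,-0.66,0,0.1,-0.1,1],
])

```text
time_s: 3.65
tcp_pos: [0.5423, -0.0143, 0.1089]
ee_rot: [[0.905, -0.425, 0.005], [-0.425, -0.905, 0.002], [0.003, -0.004, -1.0]]
wrist_force: [4.2, 4.5, -2.5]
gripper_width: 0.101
gripper_force: 62.2
```

Request:
arm_command([
  [0,0,-0.11,0,0,0,1],
  [0,0,-0.22,0,0,0,1],
  [0,0,-0.33,0,0,0,1],
  [0,0,-0.44,0,0,0,1],
  [0,0,-0.55,0,0,0,1],
  [0,0,-0.59,0,0,0,1],
  [0,0,-0.59,0,0,0,1],
  [0,0,-0.59,0,0,0,1],
])

```text
time_s: 4.32
tcp_pos: [0.5424, -0.0134, 0.1088]
ee_rot: [[0.989, 0.145, 0.005], [0.145, -0.989, 0.003], [0.006, -0.002, -1.0]]
wrist_force: [4.0, 6.7, -2.8]
gripper_width: 0.102
gripper_force: 62.2
```

Request:
arm_command([
  [-0.004,-0.11,0,0.54,-0.02,-1.35,1],
  [-0.007,-0.22,0,1.22,-0.04,-2.63,1],
  [-0.011,-0.33,0,2.04,-0.07,-3.82,1],
  [-0.015,-0.44,0,2.98,-0.1,-4.92,1],
])

```text
time_s: 4.65
tcp_pos: [0.5693, -0.0085, 0.1565]
ee_rot: [[0.893, 0.147, -0.424], [0.127, -0.989, -0.075], [-0.431, 0.013, -0.902]]
wrist_force: [0.5, 3.8, -10.2]
gripper_width: 0.105
gripper_force: 34.5
```

Request:
arm_command([
  [-0.004,-0.11,0,0.54,-0.02,-1.35,1],
  [-0.007,-0.22,0,1.22,-0.04,-2.63,1],
  [-0.011,-0.33,0,2.04,-0.07,-3.82,1],
  [-0.011,-0.33,0,2.04,-0.07,-3.82,1],
])

```text
time_s: 4.98
tcp_pos: [0.6018, -0.0027, 0.1799]
ee_rot: [[0.691, 0.156, -0.705], [0.091, -0.987, -0.129], [-0.717, 0.025, -0.697]]
wrist_force: [-7.9, 5.5, 10.1]
gripper_width: 0.099
gripper_force: 34.4
```

Request:
arm_command([
  [0,0,0,0,0,0,0.3],
  [0,0,0,0,0,0,0.3],
  [0,0,0,0,0,0,0.3],
  [0,0,0,0,0,0,0.3],
  [0,0,0,0,0,-2,0.3],
  [0,0,0,0,0,-4,0.3],
  [0,0,0,0,0,-6,0.3],
  [0,0,0,0,0,-6,0.3],
])

```text
time_s: 5.65
tcp_pos: [0.6468, 0.0036, 0.2297]
ee_rot: [[0.717, 0.156, -0.679], [0.096, -0.987, -0.126], [-0.691, 0.025, -0.723]]
wrist_force: [-0.2, 0.0, 0.8]
gripper_width: 0.349
gripper_force: 0.0
```

Request:
arm_command([
  [0,0.08,0,-2.5,0.1,0.1,1],
  [0,0.2,0,-5,0.2,0.3,1],
  [0,0.32,0,-7.5,0.3,0.45,1],
  [0,0.44,0,-10,0.45,0.6,1],
  [0,0.56,0,-12.5,0.55,0.75,1],
  [0,0.68,0,-15,0.7,0.9,1],
  [0,0.8,0,-17.5,0.8,1,1],
  [0,0.92,0,-20,0.9,1.2,1],
])

```text
time_s: 6.32
tcp_pos: [0.4938, -0.0266, 0.3588]
ee_rot: [[0.975, 0.156, 0.159], [0.158, -0.987, 0.002], [0.158, 0.023, -0.987]]
wrist_force: [-1.0, 1.5, -0.1]
gripper_width: 0.004
gripper_force: 0.0
```

Request:
arm_command([
  [0,0.1,0,-0.9,0,2.5,1],
  [0,0.21,0,-1.6,0,5,1],
  [0,0.32,0,-2.3,0,7.5,1],
  [0,0.43,0,-3,0,10,1],
  [0,0.54,0,-3.7,0,12.6,1],
  [0,0.65,0,-4.4,0,15.2,1],
  [0,0.76,0,-5.1,0,17.7,1],
  [0,0.87,0,-5.8,0,20.2,1],
])

```text
time_s: 6.98
tcp_pos: [0.4158, -0.0332, 0.279]
ee_rot: [[0.736, 0.149, 0.661], [0.133, -0.988, 0.075], [0.664, 0.033, -0.747]]
wrist_force: [1.7, -1.9, 1.4]
gripper_width: 0.004
gripper_force: 0.0
```

```bash
python3 - <<'E'
from h import *
s=sense();print(s['tcp_pos'],s['ee_rot'].round(3),s['joints'])
h=np.array([.665,.0084]);d=s['tcp_pos'][:2]-h;print('xp,yp',d@[.984,.177],d@[-.177,.984])
w=np.load('w1.npy',allow_pickle=True).item();o,_=ray(w,[[280,210]]);print('cam rel tcp in w1',o-[.541,-.0193,.2406])
c=capture('scene');cv2.imwrite('pics/s2.png',c['pixels'][130:330,180:460].repeat(2,0).repeat(2,1))
E
```

```text
[ 0.41581121 -0.03322293  0.2789955 ] [[ 0.736  0.149  0.661]
 [ 0.133 -0.988  0.075]
 [ 0.664  0.033 -0.747]] [ 16.00155984 -19.14995352 -61.28095005  44.06374166  -9.13312406
  41.9775315 ]
xp,yp -0.2525690241963472 0.0031494524513661706
cam rel tcp in w1 [ 0.03835384 -0.07535419  0.14314529]
```

View pics/s2.png

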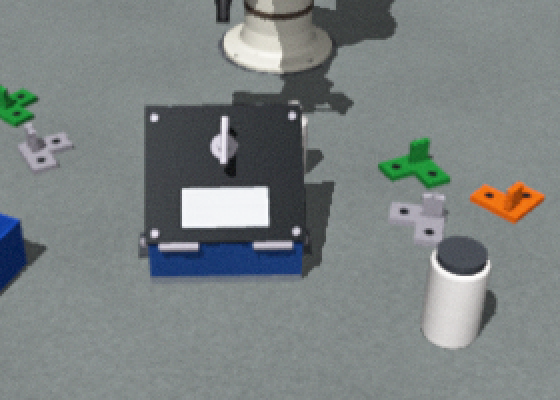

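The scene picture shows the panel half open at about 0.77 rad and the key turned along x. The arm stopped at the limit of joints 3 and 5. I'll undo some tilt first and push with a steeper finger.

Request:
arm_command([
  [0,-0.1,0,0,0,0,1],
  [0,-0.2,0,0,0,0,1],
  [0,-0.2,0,0,0,0,1],
])

```text
time_s: 7.28
tcp_pos: [0.4147, -0.033, 0.2774]
ee_rot: [[0.856, 0.149, 0.496], [0.143, -0.988, 0.051], [0.498, 0.027, -0.867]]
wrist_force: [1.9, 0.4, 1.3]
gripper_width: 0.004
gripper_force: 0.0
```

Request:
arm_command([
  [0,-0.04,0,0.5,0,3.3,1],
  [0,-0.08,0,1.5,0,6.4,1],
  [0,-0.12,0,2.8,0,9.5,1],
  [0,-0.17,0,4.2,0,12.4,1],
  [0,-0.17,0,4.2,0,12.4,1],
])

```text
time_s: 7.7
tcp_pos: [0.5164, -0.0214, 0.1841]
ee_rot: [[0.93, 0.147, 0.336], [0.15, -0.989, 0.02], [0.335, 0.032, -0.942]]
wrist_force: [-1.0, -0.4, -0.2]
gripper_width: 0.004
gripper_force: 0.0
```

Request:
arm_command([
  [0,0,0,2.3,0,0,1],
  [0,0.03,0,4.55,0,-0.3,1],
  [0,0.06,0,6.7,0,-0.4,1],
  [0,0.09,0,8.8,0,-0.35,1],
  [0,0.12,0,10.8,0,0,1],
  [0,0.15,0,12.8,0,0.5,1],
  [0,0.15,0,12.8,0,0.5,1],
])

```text
time_s: 8.28
tcp_pos: [0.634, -0.0029, 0.2291]
ee_rot: [[0.865, 0.148, 0.48], [0.144, -0.989, 0.045], [0.481, 0.031, -0.876]]
wrist_force: [-0.3, -0.3, -0.0]
gripper_width: 0.007
gripper_force: 0.0
```

Request:
arm_command([
  [0,0.02,0,1.75,0,1.4,1],
  [0,0.04,0,3.35,0,2.65,1],
  [0,0.06,0,4.9,0,3.95,1],
  [0,0.08,0,6.4,0,5.35,1],
  [0,0.1,0,8,0,6.6,1],
  [0,0.1,0,8,0,6.6,1],
])

```text
time_s: 8.78
tcp_pos: [0.7342, 0.0114, 0.2075]
ee_rot: [[0.815, 0.148, 0.561], [0.139, -0.989, 0.058], [0.563, 0.031, -0.826]]
wrist_force: [0.8, 0.3, 0.2]
gripper_width: 0.01
gripper_force: 0.0
```

```bash
python3 - <<'E'
from h import *
c=capture('scene');np.save('s3.npy',c,allow_pickle=True);cv2.imwrite('pics/s3.png',c['pixels'][100:330,180:460].repeat(2,0).repeat(2,1))
E
```

```text
(no output)
```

View pics/s3.png

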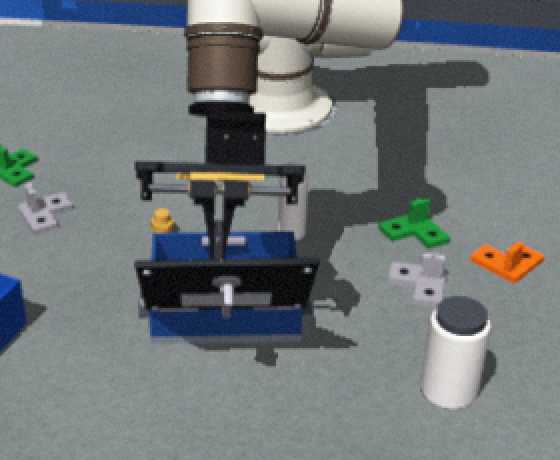

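The panel stands well past upright, at about 2.1 rad (px (225,285) in the crop). Next I'll back off, come upright and fetch the left plate.

Request:
arm_command([
  [0,0,0,-1.9,0,-2.5,1],
  [0,-0.04,0,-3.8,0,-5,1],
  [0,-0.14,0,-3.7,-2.1,-7.4,0],
  [0,-0.24,0,-3.6,-4.2,-9.9,-1],
  [0,-0.34,0,-3.6,-6.3,-12.3,-1],
  [0,-0.44,0,-3.5,-8.4,-14.7,-1],
  [0,-0.54,0,-3.4,-10.6,-17.2,-1],
  [0,-0.6,0,-3.4,-10.6,-17.2,-1],
])

```text
time_s: 9.5
tcp_pos: [0.5928, 0.1043, 0.3361]
ee_rot: [[0.988, 0.152, 0.011], [0.152, -0.988, -0.026], [0.007, 0.028, -1.0]]
wrist_force: [0.8, -0.7, 0.3]
gripper_width: 0.372
gripper_force: 0.0
```

Request:
arm_command([
  [0.028,0,-0.11,-1,-2.3,1.4,-1],
  [0.028,0,-0.22,-1.9,-4.6,2.8,-1],
  [0.02,0,-0.34,-2.9,-6.9,4.2,-1],
  [0.02,0,-0.46,-3.8,-9.2,5.6,-1],
  [0.02,0,-0.58,-4.8,-11.5,7,-1],
  [0.02,0,-0.7,-5.8,-13.8,8.4,-1],
  [0.02,0,-0.82,-6.7,-16.1,9.8,-1],
  [0.02,0,-0.94,-7.7,-18.4,11.2,-1],
])

```text
time_s: 10.17
tcp_pos: [0.4897, 0.269, 0.2118]
ee_rot: [[0.459, 0.889, -0.005], [0.888, -0.459, -0.013], [-0.014, 0.001, -1.0]]
wrist_force: [0.2, 0.4, 0.3]
gripper_width: 0.956
gripper_force: 0.0
```

Request:
arm_command([
  [0,0,-0.12,0,0,0,-1],
  [0,0,-0.24,0,0,0,-1],
  [0,0,-0.36,0,0,0,-1],
  [0,0,-0.39,0,0,0,-1],
  [0,0,-0.39,0,0,0,-1],
])

```text
time_s: 10.58
tcp_pos: [0.4904, 0.2682, 0.2122]
ee_rot: [[0.092, 0.996, -0.006], [0.996, -0.092, -0.013], [-0.014, -0.004, -1.0]]
wrist_force: [-0.0, -0.5, 0.7]
gripper_width: 0.999
gripper_force: 0.0
```

```bash
python3 - <<'E'
from h import *
s=sense();print(s['tcp_pos'],s['ee_rot'].round(3),s['time_s'])
c=capture('top');np.save('t2.npy',c,allow_pickle=True)
w=capture('wrist');np.save('w2.npy',w,allow_pickle=True)
im=c['pixels'].copy()
C=np.array([.587,-.0056]);R=np.array([[.984,-.177],[.177,.984]])
pts=[]
for x,y,z in [(-.045,-.065,.02),(-.045,.065,.02),(.045,.065,.02),(.045,-.065,.02),(-.079,-.099,.067),(-.079,.099,.067),(.079,.099,.067),(.079,-.099,.067)]:
    pts.append([*(C+R@[x,y]),z])
p=proj(c,pts);print(p)
x0,y0=220,120;cr=im[y0:y0+120,x0:x0+130];cr=cv2.resize(cr,None,fx=4,fy=4,interpolation=cv2.INTER_CUBIC)
for q in p: cv2.circle(cr,tuple(((q-[x0,y0]+.5)*4).astype(int)),2,(0,0,255),-1)
wm=w['pixels'].copy()
for q in proj(w,[[.4891,.2744,.046],[.48575,.2358,.01],[.52765,.27106,.01]]): cv2.circle(wm,tuple(q.astype(int)),3,(0,0,255),1)
big=np.zeros((480,800,3),np.uint8);big[:,:520]=cr;big[:210,520:800]=cv2.resize(wm,(280,210));cv2.imwrite('pics/t2.png',big)
E
```

```text
[0.49038728 0.26823335 0.21222953] [[ 0.092  0.996 -0.006]
 [ 0.996 -0.092 -0.013]
 [-0.014 -0.004 -1.   ]] 10.5833
[[306.34022378 201.67315574]
 [259.09137009 209.9416077 ]
 [253.49657087 177.43437743]
 [300.55873825 169.16554307]
 [322.27257175 210.83543517]
 [247.34323825 223.92915165]
 [237.2320792  164.61659702]
 [311.62575739 151.52102928]]
```

View pics/t2.png

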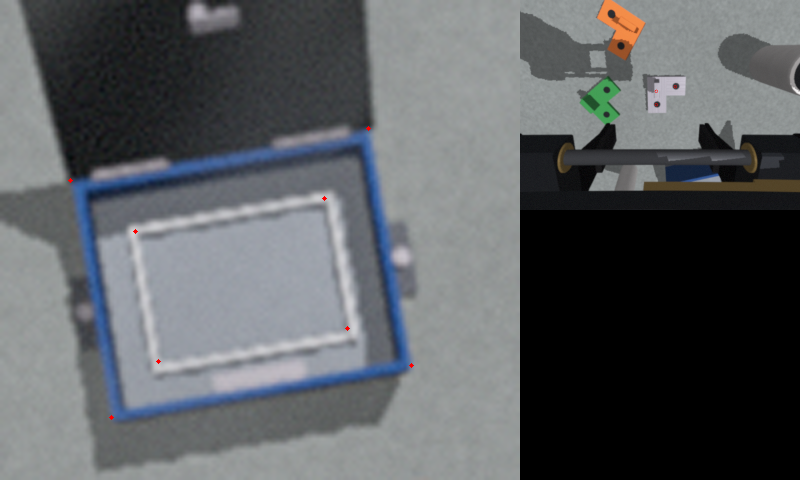

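The open box shows the white tray bars with inner corners at about (143,237), (325,206), (345,331) and (164,360) in the crop, 2–3 mm nearer the robot than predicted. The wrist view shows the grey plate A between the green and orange ones. I'll refine both poses numerically.

```bash
cat >> h.py <<'E'
def holes(c,guess,z=.01,r=6):
    g=cv2.cvtColor(c['pixels'],cv2.COLOR_BGR2GRAY).astype(float);H=[]
    for p in proj(c,np.c_[guess,np.full(2,z)]):
        for k in range(3):
            x,y=p.round().astype(int);ys,xs=np.mgrid[y-r:y+r+1,x-r:x+r+1];w=np.clip(100-g[ys,xs],0,None);p=np.array([(w*xs).sum(),(w*ys).sum()])/w.sum()
        H.append(p)
    P=onz(c,H,z)[:,:2];X,Y=P  # X = +x-leg hole, Y= +y-leg hole
    d=Y-X;M=(X+Y)/2;C=M+np.array([-d[1],d[0]])/2;yaw=np.degrees(np.arctan2(d[1],d[0]))-135
    return np.array(H),np.linalg.norm(d),C,(yaw+180)%360-180
E
python3 - <<'E'
from h import *
w=np.load('w2.npy',allow_pickle=True).item();t=np.load('t2.npy',allow_pickle=True).item()
a=np.array([[.48575,.2358],[.52765,.27106]]);b=np.array([[.43806,-.31547],[.3837,-.30746]])
t1=np.load('top.npy',allow_pickle=True).item()
print('A wrist',holes(w,a,r=9));print('A top',holes(t1,a,r=4));print('B top',holes(t1,b,r=4))
im=t['pixels'];hsv=cv2.cvtColor(im,cv2.COLOR_BGR2HSV)
x0,y0,x1,y1=248,160,313,213
for v in (165,175,185):
    m=((hsv[...,2]>v)&(hsv[...,1]<50)).astype(np.uint8);k=np.zeros_like(m);k[y0:y1,x0:x1]=m[y0:y1,x0:x1]
    n,l,st,ce=cv2.connectedComponentsWithStats(k,connectivity=8);i=1+np.argmax(st[1:,4]);q=np.argwhere(l==i)[:,::-1].astype(np.float32)
    r=cv2.minAreaRect(q);B=cv2.boxPoints(r);P=onz(t,B,.02)[:,:2];e=np.roll(P,-1,0)-P;print(v,len(q),P.mean(0),np.linalg.norm(e,axis=1),np.degrees(np.arctan2(e[:,1],e[:,0])))
m=((hsv[...,0]>100)&(hsv[...,0]<125)&(hsv[...,1]>120)).astype(np.uint8);k=np.zeros_like(m);k[145:230,232:330]=m[145:230,232:330]
q=np.argwhere(k)[:,::-1].astype(np.float32);B=cv2.boxPoints(cv2.minAreaRect(q));P=onz(t,B,.067)[:,:2];e=np.roll(P,-1,0)-P;print('rim',P.mean(0),np.linalg.norm(e,axis=1),np.degrees(np.arctan2(e[:,1],e[:,0])))
E
```

```text
A wrist (array([[273.69506251, 208.25153634],
       [311.34644731, 171.94825942]]), np.float64(0.05513580806510745), array([0.49010142, 0.27563659]), np.float64(-94.84036306096773))
A top (array([[191.2939759 , 226.45060241],
       [178.74133333, 211.08533333]]), np.float64(0.054577965426902984), array([0.48924209, 0.27426861]), np.float64(-95.08363438456587))
B top (array([[394.42394822, 245.14239482],
       [391.64615385, 265.44102564]]), np.float64(0.05509929278227654), array([ 0.40704837, -0.33867683]), np.float64(36.677642348866726))
165 1752 [0.58396937 0.00115517] [0.16265336 0.10227156 0.16194323 0.1023934 ] [ -80.04093379 -170.18061176  100.00191465   10.21694323]
175 376 [ 0.58485966 -0.00779664] [0.14327592 0.10026154 0.14266195 0.10037416] [ -79.98858996 -170.12459874  100.05646894   10.22604416]
185 206 [ 0.58519969 -0.0076414 ] [0.14240051 0.09812813 0.14180365 0.09823818] [ -80.04340037 -170.17779358  100.00090004   10.17049218]
rim [ 0.5851101  -0.00642557] [0.19842154 0.16044253 0.19702341 0.1607165 ] [ -80.70311278 -170.88458177   99.37607666    9.61423238]
```

Request:
arm_command([
  [-0.004,0.014,0,0.7,-0.1,3,0],
  [-0.004,0.014,0,0.7,-0.1,6.5,0],
  [-0.004,0.014,0,0.7,-0.1,10,0],
  [-0.004,0.014,0,0.7,-0.1,13.5,0],
  [-0.004,0.014,0,0.7,-0.1,16,0],
  [-0.004,0.014,0,0.7,-0.1,17.5,0],
  [-0.004,0.014,0,0.7,-0.1,17.5,0],
])

```text
time_s: 11.27
tcp_pos: [0.4882, 0.2711, 0.0331]
ee_rot: [[0.094, 0.996, -0.006], [0.996, -0.094, -0.006], [-0.007, -0.005, -1.0]]
wrist_force: [-0.3, 0.2, 0.1]
gripper_width: 0.562
gripper_force: 0.0
```

Request:
arm_command([
  [0,0,0,0,0,0,1],
  [0,0,0,0,0,0,1],
  [0,0,0,0,0,0,1],
  [0,0,0,0,0,0,1],
  [0,0,0,0,0,0,1],
  [0,0,0,0,0,0,1],
  [0,0,0,0,0,0,1],
  [0,0,0,0,0,0,1],
])

```text
time_s: 11.93
tcp_pos: [0.4907, 0.2735, 0.0372]
ee_rot: [[0.092, 0.996, 0.001], [0.996, -0.092, -0.001], [-0.0, 0.001, -1.0]]
wrist_force: [-1.6, -0.6, 5.3]
gripper_width: 0.116
gripper_force: 30.0
```

Request:
arm_command([
  [0,0,0,0,0,-3.5,1],
  [0,0,0.1,0,0,-7,1],
  [0,0,0.2,0,0,-10.5,1],
  [0,0,0.31,0,0,-14,1],
  [0,0,0.42,-2.8,1.6,-14,1],
  [0,0,0.53,-5.6,3.2,-14,1],
  [0,0,0.64,-8.4,4.8,-14,1],
  [0,0,0.75,-11.2,6.4,-14,1],
])

```text
time_s: 12.6
tcp_pos: [0.5438, 0.1548, 0.1763]
ee_rot: [[0.75, 0.662, -0.0], [0.662, -0.75, -0.001], [-0.001, 0.0, -1.0]]
wrist_force: [0.3, 0.1, -1.2]
gripper_width: 0.114
gripper_force: 30.0
```

Request:
arm_command([
  [0,0,0.11,-0.9,3.1,0,1],
  [0,0,0.22,-1.9,6.2,0,1],
  [0,0,0.33,-2.8,9.3,0,1],
  [0,0,0.44,-3.8,12.4,0,1],
  [0,0,0.545,-3.8,12.4,0,1],
  [0,0,0.545,-3.8,12.4,3,1],
  [0,0,0.545,-3.8,12.4,5,1],
  [0,0,0.545,-3.8,12.4,5,1],
])

```text
time_s: 13.27
tcp_pos: [0.5944, 0.0369, 0.1214]
ee_rot: [[0.984, 0.18, -0.011], [0.18, -0.984, -0.003], [-0.011, 0.001, -1.0]]
wrist_force: [-1.8, -0.4, -2.9]
gripper_width: 0.113
gripper_force: 30.0
```

Request:
arm_command([
  [0,0,0,0,0,0,1],
  [0,0,0,0,0,0,1],
  [0,0,0,0,0,0,1],
])

```text
time_s: 13.52
tcp_pos: [0.5991, 0.0385, 0.1283]
ee_rot: [[0.983, 0.183, 0.003], [0.183, -0.983, -0.0], [0.003, 0.001, -1.0]]
wrist_force: [0.2, -0.4, -0.9]
gripper_width: 0.113
gripper_force: 30.0
```

```bash
python3 - <<'E'
from h import *
s=sense();print(s['tcp_pos'],s['ee_rot'].round(4))
w=capture('wrist');np.save('w3.npy',w,allow_pickle=True)
im=w['pixels'].copy();C=np.array([.586,-.0063]);R=np.array([[.984,-.177],[.177,.984]])
for z,L in ((.02,[(-.045,-.065),(-.045,.065),(.045,.065),(.045,-.065)]),(.067,[(-.079,-.099),(-.079,.099),(.079,.099),(.079,-.099)])):
  for q in proj(w,[[*(C+R@l),z] for l in np.array(L)]): print(q.round(1),end=' '); cv2.circle(im,tuple(np.clip(q,-99,999).round().astype(int)),2,(0,0,255),-1)
cv2.imwrite('pics/w3.png',im)
E
```

```text
[0.59913603 0.03854734 0.12833322] [[ 9.831e-01  1.830e-01  3.300e-03]
 [ 1.830e-01 -9.831e-01 -5.000e-04]
 [ 3.100e-03  1.100e-03 -1.000e+00]]
[402. 288.] [245.4 287.1] [243.  181.6] [415.9 182.4] [467.7 364.7] [194.3 362.7] [177.3 143.7] [514.2 144.7]
```

View pics/w3.png

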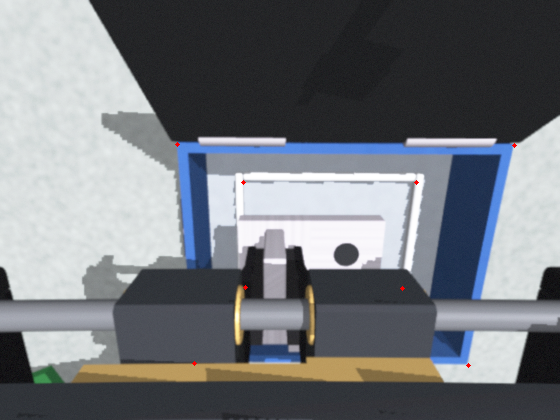

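The projected tray corners (243,182) and (416,182) fall on the seen inner bar corners, so the placement is good. Lowering plate A.

Request:
arm_command([
  [0,0,0,-0.1,0,2,1],
  [0,0,0,-0.1,0,4,1],
  [0,0,0,-0.1,0,6,1],
  [0,0,0,-0.1,0,7.2,1],
  [0,0,0,-0.1,0,7.8,1],
  [0,0,0,-0.1,0,7.8,1],
  [0,0,0,-0.1,0,7.8,1],
  [0,0,0,-0.1,0,7.8,1],
])

```text
time_s: 14.23
tcp_pos: [0.5979, 0.0382, 0.0498]
ee_rot: [[0.983, 0.182, 0.003], [0.182, -0.983, -0.0], [0.002, 0.001, -1.0]]
wrist_force: [-0.3, -0.3, -1.7]
gripper_width: 0.119
gripper_force: 30.0
```

Request:
arm_command([
  [0,0,0,0,0,0.1,1],
  [0,0,0,0,0,0.1,1],
  [0,0,0,0,0,0.1,0.4],
  [0,0,0,0,0,0.1,0.4],
  [0,0,0,0,0,0.1,0.4],
  [0,0,0,0,0,0.1,0.4],
  [0,0,0,0,0,0.1,0.4],
  [0,0,0,0,0,0.1,0.4],
])

```text
time_s: 14.9
tcp_pos: [0.597, 0.0378, 0.0476]
ee_rot: [[0.983, 0.182, -0.0], [0.182, -0.983, -0.001], [-0.0, 0.001, -1.0]]
wrist_force: [0.8, 0.4, 0.9]
gripper_width: 0.294
gripper_force: 0.0
```

Request:
arm_command([
  [0,0,0,0,0,-2,0.4],
  [0,0,0,0,0,-5,0.4],
  [0,0,0,0,0,-9,0.4],
  [0,0,0,0,0,-13,0.4],
  [0,0,0,0,0,-16,0.4],
  [0,0,0,0,0,-16,0.4],
])

```text
time_s: 15.4
tcp_pos: [0.601, 0.0385, 0.2159]
ee_rot: [[0.983, 0.183, 0.015], [0.183, -0.983, 0.001], [0.015, 0.001, -1.0]]
wrist_force: [0.7, 0.1, 0.3]
gripper_width: 0.3
gripper_force: 0.0
```

Request:
arm_command([
  [0,0,-0.05,-2.3,3,0,0],
  [0,0,-0.11,-4.6,6,0,0],
  [0,0,-0.17,-6.9,9,0,0],
  [0,0,-0.23,-9.2,12,0,0],
  [0,0,-0.29,-11.5,15,0,0],
  [0,0,-0.35,-13.8,18,0,0],
  [0,0,-0.41,-16.1,21,0,0],
  [0,0,-0.457,-18.4,24,0,0],
])

```text
time_s: 16.07
tcp_pos: [0.4586, -0.2328, 0.2078]
ee_rot: [[0.8, 0.6, 0.0], [0.6, -0.8, -0.001], [-0.0, 0.001, -1.0]]
wrist_force: [0.7, -0.4, 0.0]
gripper_width: 0.503
gripper_force: 0.0
```

Request:
arm_command([
  [0,0,0,-3.5,1.8,0,0],
  [0,0,0,-7,3.6,0,0],
  [0,0,0,-10.5,5.3,0,0],
  [0,0,0,-10.5,5.3,0,0],
  [0,0,0,-10.5,5.3,0,0],
  [0,0,0,-10.5,5.3,0,0],
])

```text
time_s: 16.57
tcp_pos: [0.4071, -0.3368, 0.2077]
ee_rot: [[0.803, 0.597, -0.0], [0.597, -0.803, -0.001], [-0.0, 0.001, -1.0]]
wrist_force: [0.5, -0.5, 0.3]
gripper_width: 0.499
gripper_force: 0.0
```

```bash
python3 - <<'E'
from h import *
s=sense();print(s['tcp_pos'],s['ee_rot'].round(4))
w=capture('wrist');b=np.array([[.43806,-.31547],[.3837,-.30746]])+[.001,.0014]
print(proj(w,np.c_[b,[.01,.01]]),holes(w,b,r=9))
t=capture('top');np.save('t3.npy',t,allow_pickle=True)
R=np.array([[.984,-.177],[.177,.984]]);c=np.array([.6,.0383]) # plate A placed, yaw -169.8
hx=c-R@[.039,0];hy=c-R@[0,.039]
H,d,C,yaw=holes(t,np.array([hx,hy]),z=.022,r=4)
print('A placed',d,C,yaw,'tray frame',R.T@(C+[.001,.0014]-[.586,-.0063]))
E
```

```text
[ 0.40708084 -0.33675835  0.20773644] [[ 8.025e-01  5.966e-01 -0.000e+00]
 [ 5.966e-01 -8.025e-01 -7.000e-04]
 [-4.000e-04  5.000e-04 -1.000e+00]]
[[274.43774312 144.82119956]
 [236.45799777 183.13917461]] (array([[274.94973755, 144.3305233 ],
       [236.95531281, 182.92965905]]), np.float64(0.0551239515515161), array([ 0.40854192, -0.33754749]), np.float64(36.81609003782273))
A placed 0.05551318414924607 [0.59960683 0.03731343] -169.36135339404592 tray frame [0.0223405 0.0417078]
```

Request:
arm_command([
  [0,0,0,0.1,0.15,3.5,0],
  [0,0,0,0.1,0.15,7,0],
  [0,0,0,0.1,0.15,10.5,0],
  [0,0,0,0.1,0.15,13.5,0],
  [0,0,0,0.1,0.15,16,0],
  [0,0,0,0.1,0.15,17.1,0],
  [0,0,0,0.1,0.15,17.1,0],
])

```text
time_s: 17.25
tcp_pos: [0.408, -0.3355, 0.0341]
ee_rot: [[0.801, 0.599, -0.006], [0.599, -0.801, 0.002], [-0.004, -0.005, -1.0]]
wrist_force: [-0.6, -0.4, -0.4]
gripper_width: 0.506
gripper_force: 0.0
```

Request:
arm_command([
  [0,0,0,0,0,0,1],
  [0,0,0,0,0,0,1],
  [0,0,0,0,0,0,1],
  [0,0,0,0,0,0,1],
  [0,0,0,0,0,0,1],
  [0,0,0,0,0,0,1],
  [0,0,0,0,0,0,1],
  [0,0,0,0,0,0,1],
])

```text
time_s: 17.92
tcp_pos: [0.4091, -0.3376, 0.0377]
ee_rot: [[0.802, 0.597, 0.001], [0.597, -0.802, -0.001], [-0.0, 0.001, -1.0]]
wrist_force: [-0.7, 0.4, 4.8]
gripper_width: 0.111
gripper_force: 30.0
```

Request:
arm_command([
  [0,0,0,0,0,-3.5,1],
  [0,0,0.06,0,0,-7,1],
  [0,0,0.12,0,0,-10.5,1],
  [0,0,0.19,0,0,-14,1],
  [0,0,0.26,3.3,-1.45,-14,1],
  [0,0,0.33,6.6,-2.9,-14,1],
  [0,0,0.4,9.9,-4.35,-14,1],
  [0,0,0.4625,13.2,-5.8,-14,1],
])

```text
time_s: 18.58
tcp_pos: [0.4803, -0.2108, 0.1769]
ee_rot: [[0.985, 0.172, 0.001], [0.172, -0.985, -0.001], [0.0, 0.001, -1.0]]
wrist_force: [0.3, -0.6, -0.8]
gripper_width: 0.11
gripper_force: 30.0
```

Request:
arm_command([
  [0,0,0,2.4,-2.85,0,1],
  [0,0,0,4.8,-5.7,0,1],
  [0,0,0,7.2,-8.55,0,1],
  [0,0,0,9.6,-11.4,0,1],
  [0,0,0,11.9,-14.25,0,1],
  [0,0,0,11.9,-14.25,0,1],
  [0,0,0,11.9,-14.25,4.5,1],
  [0,0,0,11.9,-14.25,4.5,1],
])

```text
time_s: 19.25
tcp_pos: [0.5683, -0.05, 0.126]
ee_rot: [[0.984, 0.176, -0.011], [0.176, -0.984, -0.0], [-0.011, -0.001, -1.0]]
wrist_force: [-2.7, 0.2, -3.0]
gripper_width: 0.11
gripper_force: 30.0
```

Request:
arm_command([
  [0,0,0,0,0,0,1],
  [0,0,0,0,0,0,1],
  [0,0,0,0,0,0,1],
  [0,0,0,0,0,0,1],
])

```text
time_s: 19.58
tcp_pos: [0.5732, -0.0511, 0.1336]
ee_rot: [[0.984, 0.176, 0.004], [0.176, -0.984, -0.001], [0.004, 0.001, -1.0]]
wrist_force: [0.3, 0.6, -1.3]
gripper_width: 0.112
gripper_force: 30.0
```

Request:
arm_command([
  [0,0,0,-0.1,0,2,1],
  [0,0,0,-0.1,0,4,1],
  [0,0,0,-0.1,0,6,1],
  [0,0,0,-0.1,0,7.5,1],
  [0,0,0,-0.1,0,8.3,1],
  [0,0,0,-0.1,0,8.3,1],
  [0,0,0,-0.1,0,8.4,1],
  [0,0,0,-0.1,0,8.4,1],
])

```text
time_s: 20.25
tcp_pos: [0.5723, -0.0511, 0.049]
ee_rot: [[0.984, 0.177, 0.003], [0.177, -0.984, -0.001], [0.003, 0.001, -1.0]]
wrist_force: [1.3, -0.3, -0.1]
gripper_width: 0.113
gripper_force: 30.0
```

Request:
arm_command([
  [0,0,0,0,0,0,1],
])

```text
time_s: 20.33
tcp_pos: [0.5724, -0.051, 0.049]
ee_rot: [[0.984, 0.177, 0.003], [0.177, -0.984, -0.001], [0.003, 0.001, -1.0]]
wrist_force: [0.6, 0.0, 1.5]
gripper_width: 0.11
gripper_force: 30.0
```

On the floor: the load is off the wrist. Release, rise and move aside.

Request:
arm_command([
  [0,0,0,0,0,0,0.4],
  [0,0,0,0,0,0,0.4],
  [0,0,0,0,0,0,0.4],
  [0,0,0,0,0,0,0.4],
  [0,0,0,0,0,0,0.4],
  [0,0,0,0,0,0,0.4],
])

```text
time_s: 20.83
tcp_pos: [0.5712, -0.051, 0.0477]
ee_rot: [[0.984, 0.177, 0.0], [0.177, -0.984, -0.001], [-0.0, 0.001, -1.0]]
wrist_force: [-0.7, 0.8, 0.2]
gripper_width: 0.298
gripper_force: 0.0
```

Request:
arm_command([
  [0,0,0,0,0,-2,0.4],
  [0,0,0,0,0,-5,0.4],
  [0,0,0,0,0,-9,0.4],
  [0,0,0,0,0,-13,0.4],
  [0,0,0,-2,-4,-16,0.4],
  [0,0,0,-4,-8,-16,0.4],
  [0,0,0,-6,-12,-16,0.4],
  [0,0,0,-8,-15,-16,0.4],
])

```text
time_s: 21.5
tcp_pos: [0.4726, 0.0757, 0.2084]
ee_rot: [[0.984, 0.176, 0.002], [0.176, -0.984, 0.0], [0.002, 0.0, -1.0]]
wrist_force: [0.3, 0.2, -0.0]
gripper_width: 0.3
gripper_force: 0.0
```

Request:
arm_command([
  [0,0,0,0,-4,0,0.4],
  [0,0,0,0,-8,0,0.4],
  [0,0,0,0,-12,0,0.4],
  [0,0,0,0,-12,0,0.4],
  [0,0,0,0,-12,0,0.4],
  [0,0,0,0,-12,0,0.4],
])

```text
time_s: 22.0
tcp_pos: [0.4516, 0.1925, 0.2072]
ee_rot: [[0.984, 0.177, -0.0], [0.177, -0.984, -0.001], [-0.001, 0.001, -1.0]]
wrist_force: [0.6, 0.3, -0.8]
gripper_width: 0.3
gripper_force: 0.0
```

```bash
python3 - <<'E'
from h import *
s=sense();print(s['tcp_pos'],s['joint_velocities'].round(2))
t=capture('top');R=np.array([[.984,-.177],[.177,.984]])
for n,c,k in (('A',[.6,.0383],-1),('B',[.5721,-.0509],1)):
    c=np.array(c);H,d,C,yaw=holes(t,np.array([c+k*R@[.039,0],c+k*R@[0,.039]]),z=.022,r=4)
    print(n,d,yaw,'tray',R.T@(C+[.001,.0014]-[.586,-.0063]))
sc=capture('scene')
a=cv2.resize(t['pixels'][110:230,215:345],(520,480),interpolation=cv2.INTER_CUBIC);b=cv2.resize(sc['pixels'][190:310,240:360][:, :],(280,280))
big=np.zeros((480,800,3),np.uint8);big[:,:520]=a;big[:280,520:]=b;cv2.imwrite('pics/end.png',big)
E
```

```text
[0.45157789 0.19253639 0.20720875] [-1.77 -0.28 -0.3   0.13  0.14 -0.09]
A 0.05495586012220787 -169.89440889351812 tray [0.02231588 0.04129562]
B 0.05509955194793184 9.695525478372161 tray [-0.02250352 -0.04171695]
```

View pics/end.png

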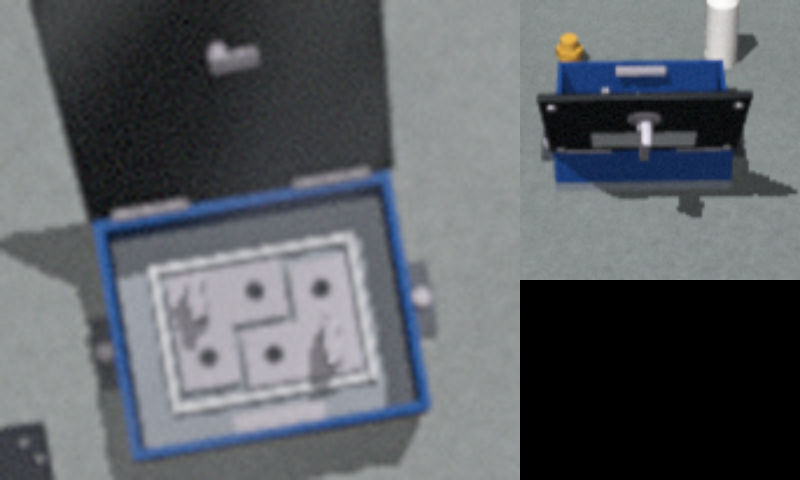

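Both plates lie flat and interlocked inside the tray bars. The panel is back, the key is turned, and the can and coupling stand where they were.

```bash
python3 -c "from station import finish_job; print(finish_job())"
```

```text
the job is handed in; nothing more can be done
None
```

I turned the key, swung the panel back past upright, set both steel L-plates flat side by side in the tray and released them, then handed the job in at about 22 s; no verdict was returned.

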